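# Purge the torch's gas lines at the sprung valve plates

### The job

Purge the two torch lines: first press the red-padded corner of the fuel plate down with a fingertip until its pointer stands in the green window of its scale, keep it there for two seconds without letting it run past the green, then let go so that the plate springs back up. Then do the same with the blue-padded corner of the oxygen plate. Only press with the finger: pick nothing up, leave the green windows as they are set and leave everything else on the bench where it is.

Things in the scene. Friction and masses are not known exactly. Their poses are not given: they have to be found in the camera images.
- fuel_base: Fixed foot of the fuel-gas valve mount: dark steel plate 150 mm square, 12 mm thick, set cornerwise: its own x axis runs along a diagonal, from the corner with the red pad (-x, robot side, apart from some yaw) to the corner with the scale (+x). Origin on the bench under its middle. The mount is about 240 mm long, 210 wide, 215 high at the scale.
- fuel_plate: Aluminium fuel-gas tilt plate, 140 mm square, 8 thick, red pad on its robot-side corner, on ball pivots at its left and right corners. Origin mid-plate on the pivot axis (own y), 55 mm above the bench. Pressing its red corner pad lifts the far corner with the pointer. A spring returns it level: 3 N on the pad to start, 0.37 N more per mm; hard stop at 25 mm of pad travel.
- fuel_pad (a point): Centre of the top of the red press pad, a round button 26 mm across standing 8 mm above the plate, 84 mm from the pivot axis, 67 mm above the bench at rest.
- fuel_pointer (a point): Tip of the black pointer (a 4 mm bent wire that lies across the scale), 180 mm from the pivot axis and at rest 45 degrees above level beyond it; it moves with the plate, up and back towards the robot, 2.1 mm per mm of pad travel.
- fuel_mark (a point): Middle of the green window on the fuel-gas mount's white curved scale (36 mm wide, red end): coincides with fuel_pointer when the pointer is mid-window. The window is 15 mm long along the pointer's path; own z points along that path, the way it moves when pressed. Set anew each time, 20 to 36 mm along the path from the pointer's rest (9 to 17 mm of pad travel).
- oxy_base: Fixed foot of the oxygen valve mount: dark steel plate 150 mm square, 12 mm thick, set cornerwise: its own x axis runs along a diagonal, from the corner with the blue pad (-x, robot side, apart from some yaw) to the corner with the scale (+x). Origin on the bench under its middle. The mount is about 240 mm long, 210 wide, 215 high at the scale.
- oxy_plate: Aluminium oxygen tilt plate, 140 mm square, 8 thick, blue pad on its robot-side corner, on ball pivots at its left and right corners. Origin mid-plate on the pivot axis (own y), 55 mm above the bench. Pressing its blue corner pad lifts the far corner with the pointer. A spring returns it level: 3 N on the pad to start, 0.37 N more per mm; hard stop at 25 mm of pad travel.
- oxy_pad (a point): Centre of the top of the blue press pad, a round button 26 mm across standing 8 mm above the plate, 84 mm from the pivot axis, 67 mm above the bench at rest.
- oxy_pointer (a point): Tip of the black pointer (a 4 mm bent wire that lies across the scale), 180 mm from the pivot axis and at rest 45 degrees above level beyond it; it moves with the plate, up and back towards the robot, 2.1 mm per mm of pad travel.
- oxy_mark (a point): Middle of the green window on the oxygen mount's white curved scale (36 mm wide, red end): coincides with oxy_pointer when the pointer is mid-window. The window is 15 mm long along the pointer's path; own z points along that path, the way it moves when pressed. Set anew each time, 20 to 36 mm along the path from the pointer's rest (9 to 17 mm of pad travel).
- frit_jar: Small amber glass jar with steel cap, 44 mm across, 70 mm high, standing between the two mounts; origin under its middle. Bystander.
- bead_dish: White dish of glass beads, 80 mm across, 18 mm high; origin under its middle. Bystander.
- paddle: Black graphite marver paddle lying flat, blade 90 x 60 x 10 mm, wooden handle 120 mm long; origin where blade and handle meet. Bystander.
- rod_jar: Glass jar 80 mm across, 110 mm high, full of coloured glass rods up to 310 mm high; origin under its middle. Bystander.
- pick: Pick with orange handle lying on the bench, 170 mm long; origin on the bench under its middle. Bystander.
- release_jar: White jar 64 mm across, 85 mm high; origin under its middle. Bystander.
- tea_mug: Blue mug 80 mm across, 90 mm high; origin under its middle. Bystander.

How it is judged:
By the outcome, as a careful person would: the job done as asked, in the order asked, and still so for the second after the job is handed in, with the robot touching nothing.
It also fails if it takes over 58 s, if anything falls off the work surface, if the arm or the gripper's body presses on something with over 40 N, if the wrist force passes 120 N, or if a joint passes its speed limit or range.

### The arm

A 6-joint arm with a two-finger parallel gripper is mounted at the origin on the work surface. World frame = base frame: x ahead of the robot, y to its left, z up, the work surface at z = 0. Lengths are in m, angles in rad, forces in N, time in s.
With the tool pointing down it reaches from about 0.3 to 0.775 m from the base axis. Payload 14.6 kg.
Tool frame: the origin (TCP) lies at the very end of the fingers, on their centre line; the grasp point (between the pads) lies 19 mm behind it; y points along the fingers, z is the direction in which the jaws open and shut, and the axes are right-handed (so a half turn about y gives the same grasp; the last joint's range is limited). The gripper opens to 94 mm and grips with 3 to 60 N. Pads are 16 mm wide; open, the fingers measure 119 mm over their backs; the gripper's body (75 mm by 177 mm) begins 78 mm behind the grasp point.
Start: joints at [-0.067, 0.3, 1.521, -0, 1.321, -0.067], TCP at [0.55, -0, 0.182] pointing down, gripper open.
Joint ranges: [-3.03, 3.03], [-0.79, 2.21], [0.23, 2.52], [-1.04, 4.18], [0, 3.07], [-2.55, 2.55]. Speed limits (rad/s): [2.22, 2.22, 2.57, 3.14, 3.14, 3.14].

### API

Orientations are given as [roll, pitch, yaw] about the fixed x, y, z axes, in that order (R = Rz(yaw) Ry(pitch) Rx(roll)).
In Python, from station import get_obs, camera, hand_in, masks_of gives the robot as it stands.
- The arm moves only by the shell command python3 -m jog 'ROWS' [FORCE]. ROWS is text: rows parted by semicolons, each of 7 numbers parted by spaces: the shift along the world's x, y, z in mm, then the turn, a rotation vector about the world's x, y, z in degrees, then the closure, from 0 (fully open) to 1 (shut). A call has 1 to 10 rows; each row is the pose to reach, as a shift and turn from the pose measured when the call began; what a row does not reach only later rows make up. A row lasts 1/12 s, in which the tool goes at most 41.7 mm and 7.16 degrees, less where a joint would pass 70% of its speed; a pose out of reach is approached as far as the arm can. A call with a gripper value outside its range is refused whole. The fingers move at their own pace and stop on an object; FORCE is the grip in N (left out, the last holds). Time passes only in rows, so rows that repeat a pose let the fingers close. It gives the time, the measured TCP pose, the force and the opening at its end, in the units of the state.
- get_obs(): the state, without advancing time (a new reading comes with each control period).
- camera(name): name is "scene" or "side" or "wrist"; returns a dict with "img" (384x512x3 uint8, red, green, blue), "range_z" (384x512 float32, m along the optical axis (not along the pixel's ray), 0 where there is no reading), "fx", "fy", "cx", "cy" (pixels), "rvec" (rotation vector, rad) and "tvec" (3), from world to camera coordinates, as OpenCV has them. Camera axes: x right, y down, z forward; pixel columns grow to the right and rows downward; lengths in m; the calibration is good to about 2 mm. A picture is of the moment at which its call begins.
- hand_in(): hands the job in, once; it reports no verdict.
Trained networks look in the newest picture that a camera, given by its name, has taken for a name from the list of things; names that differ only in an ending like _2 or _b are one class to them, and where a whole thing is asked for, a point or a joint stands for the part that bears it (a point fixed in the world has none). Each returns a list of dicts, best first, with "conf" (0 to 1); they miss things now and then, are a little off and sometimes report something else, mostly with a low value. They report only what shows in the picture. A call takes as long as a camera call.
- masks_of(thing, camera): "mask" (384x512 bool, what is visible of it) and "extent" ([left, top, right, bottom] in pixels, round what is visible of it).
The state is a dict: "time_s": time; "qpos": joint angles; "joint_vel": joint speeds; "tau": joint torques, N m; "ee_pos": TCP position; "eef_rot": TCP orientation; "force": force on the tool from outside, world axes, zero at the start; "moment": the same for the moment, N m; "grip_width": finger opening in m.
Only numpy, scipy, OpenCV 4.12 (cv2) and the standard library are available. Lean on these libraries where they do the work, as an engineer would, in place of code of your own. Each camera call takes 0.05 s, during which the arm holds its last target.

## Working session

There is one attempt and no reset: what is moved stays moved. The work goes in short steps, Python scripts to look and compute and a shell command to move; the robot and the scene stay as the last step left them, time stands still between calls to the robot, and variables do not carry over. Pictures are saved under pics/ and viewed, and the job is handed in when it is done.

```bash
ls; mkdir -p pics; cat > h.py <<'E'
import numpy as np, cv2
from station import get_obs, camera, hand_in, masks_of
def snap(c,n):
    d=camera(c); cv2.imwrite(f'pics/{n}.png',cv2.cvtColor(d['img'],cv2.COLOR_RGB2BGR)); np.savez(f'pics/{n}.npz',**d); return d
def w(d,u,v,z=None):
    R=cv2.Rodrigues(np.array(d['rvec'],float))[0]; t=np.array(d['tvec'],float).ravel()
    u=np.atleast_1d(u);v=np.atleast_1d(v)
    if z is None: z=d['range_z'][v.astype(int),u.astype(int)]
    p=np.stack([(u-d['cx'])/d['fx']*z,(v-d['cy'])/d['fy']*z,z*np.ones(len(u))],1)
    return (p-t)@R
def px(d,P):
    P=np.atleast_2d(np.array(P,float))
    K=np.array([[d['fx'],0,d['cx']],[0,d['fy'],d['cy']],[0,0,1.]])
    return cv2.projectPoints(P,np.array(d['rvec'],float),np.array(d['tvec'],float),K,None)[0].reshape(-1,2)
E
python3 - <<'E'
from h import *
for c in ['scene','side','wrist']:
    d=snap(c,c+'0')
    R=cv2.Rodrigues(np.array(d['rvec']))[0]; print(c,-R.T@np.array(d['tvec']).ravel(),R[2],d['fx'])
    for t in ['fuel_plate','oxy_plate','fuel_pad','fuel_mark','oxy_mark','fuel_pointer','oxy_pointer']:
        print(t,[(round(m['conf'],2),m['extent'],int(m['mask'].sum())) for m in masks_of(t,c)][:3])
o=get_obs();print(o)
E
```

```text
pics
scene [ 1.55816473 -0.68638612  0.98090367] [-0.66553669  0.47586102 -0.57499322] 440.6260310498036
fuel_plate [(0.81, [190.8, 211.9, 248.1, 251.9], 1408)]
oxy_plate [(0.59, [273.3, 174.1, 319.8, 203.3], 899)]
fuel_pad [(0.93, [185.7, 219.7, 237.3, 251.3], 1334)]
fuel_mark [(0.7, [191.0, 198.3, 250.6, 263.2], 2172), (0.46, [233.0, 205.4, 242.5, 215.5], 50)]
oxy_mark []
fuel_pointer [(0.63, [191.9, 220.3, 240.7, 250.6], 1415)]
oxy_pointer [(0.85, [275.8, 172.6, 320.5, 203.2], 951)]
side [-0.1190707  -0.87284612  0.92027692] [ 0.51893257  0.62504421 -0.58311982] 452.7074768114388
fuel_plate [(0.32, [283.3, 298.8, 338.6, 340.9], 472)]
oxy_plate [(0.93, [188.2, 164.2, 238.9, 188.0], 856)]
fuel_pad [(0.87, [268.7, 165.5, 326.1, 245.4], 1587), (0.74, [188.5, 161.9, 241.0, 189.0], 954)]
fuel_mark []
oxy_mark []
fuel_pointer [(0.65, [266.5, 167.9, 323.1, 245.3], 1594)]
oxy_pointer [(0.58, [190.0, 163.3, 242.4, 189.5], 924), (0.25, [251.6, 184.0, 299.4, 213.1], 504)]
wrist [0.55029718 0.06735453 0.38459454] [-0.00112074 -0.2346427  -0.97208104] 308.43801517579436
fuel_plate [(0.94, [234.
[... 321 characters left out ...]
.59, [248.5, 2.1, 405.3, 71.5], 5544)]
{'time_s': 1.2, 'qpos': array([-6.65869877e-02,  2.99886780e-01,  1.52099358e+00, -7.53740675e-06,
        1.32070609e+00, -6.66515113e-02]), 'joint_vel': array([-0.0008773 , -0.00119983,  0.00111323, -0.00171251,  0.00152042,
       -0.00035498]), 'tau': array([ 2.36409374e-03, -5.31663859e+01, -3.52916944e+01,  7.09515950e-02,
        2.12626113e-02,  3.45066712e-05]), 'ee_pos': array([5.49991474e-01, 2.63833775e-06, 1.81855555e-01]), 'eef_rot': array([-1.57079062e+00, -7.70004785e-06, -1.57072994e+00]), 'force': array([ 0.63847675, -0.18652844,  0.17884685]), 'moment': array([-0.02265617,  0.00166967, -0.03207116]), 'grip_width': 0.09394770537473002}
```

```bash
python3 - <<'E'
import cv2
for c in ['scene','side','wrist']:
    im=cv2.imread(f'pics/{c}0.png'); cv2.imwrite(f'pics/{c}0b.png',cv2.resize(im,(800,600),interpolation=cv2.INTER_CUBIC))
E
```

```text
(no output)
```

View pics/scene0b.png

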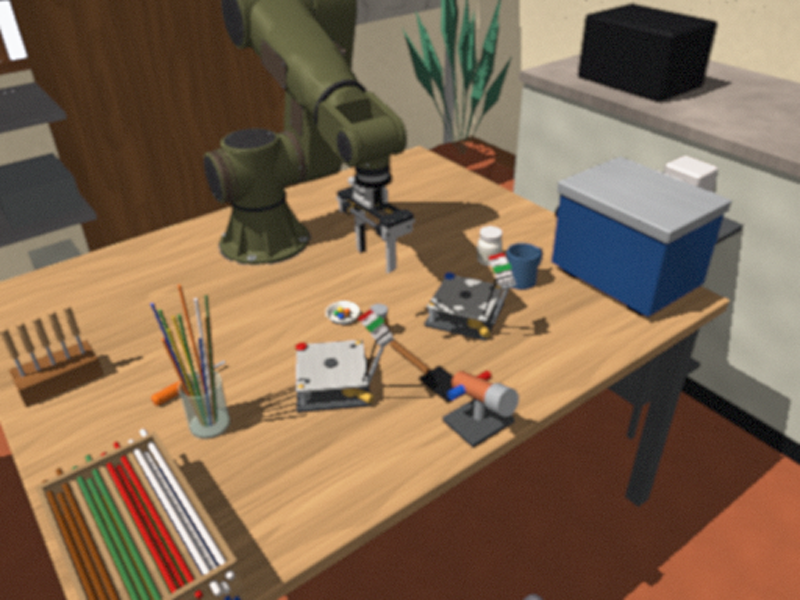

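View pics/side0b.png

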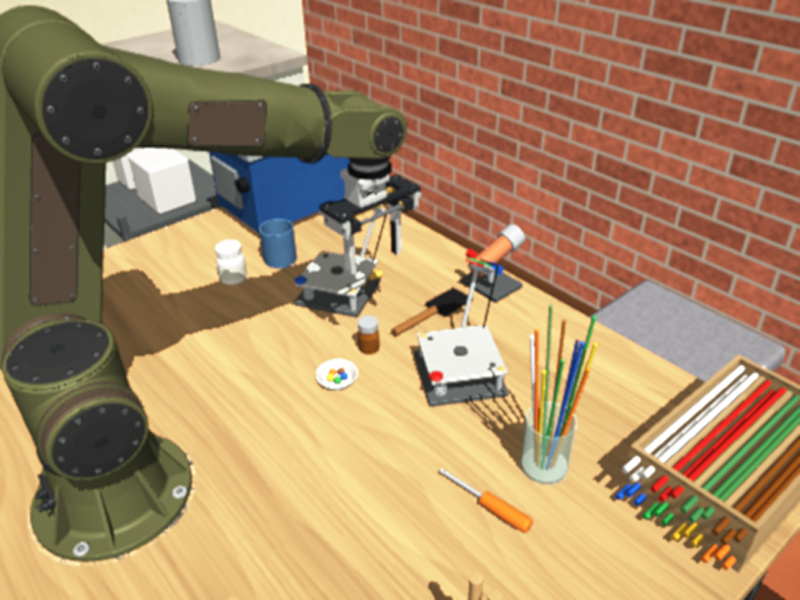

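View pics/wrist0b.png

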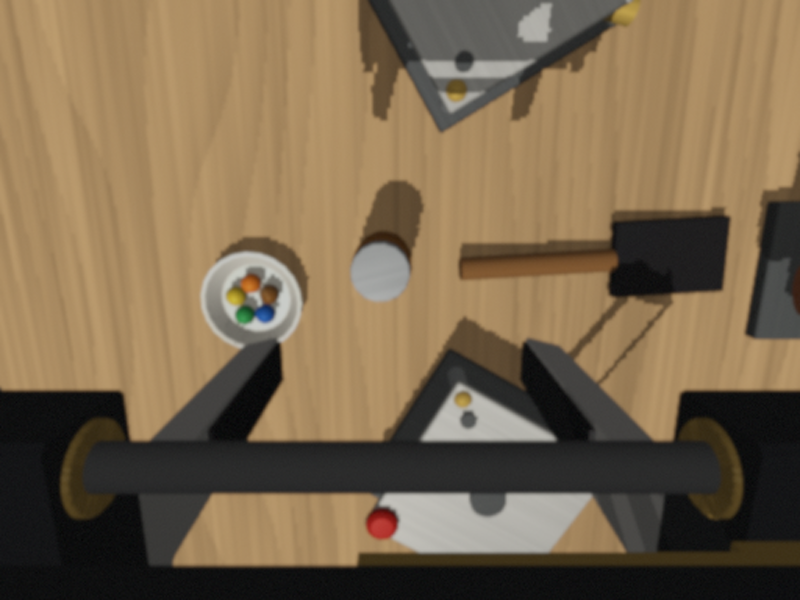

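```bash
cat >> h.py <<'E'
def load(n): return dict(np.load(f'pics/{n}.npz'))
def blobs(d,cond,mn=6):
    n,l,s,c=cv2.connectedComponentsWithStats(cond.astype(np.uint8))
    out=[]
    for i in range(1,n):
        if s[i,4]>=mn:
            vs,us=np.nonzero((l==i)&(d['range_z']>0))
            P=np.median(w(d,us,vs),0) if len(us) else None
            out.append((np.round(c[i],1),s[i,4],None if P is None else np.round(P,3)))
    return out
E
python3 - <<'E'
from h import *
for c in ['scene0','side0','wrist0']:
    d=load(c); im=d['img'].astype(int); r,g,b=im[...,0],im[...,1],im[...,2]
    P=None
    for nm,m in [('red',(r>130)&(g<60)&(b<70)),('blue',(b>70)&(r<60)&(g<75)&(b>r+45)),('green',(g>r+50)&(g>b+35))]:
        for x in blobs(d,m):
            if x[2] is not None and 0.2<x[2][0]<0.95 and abs(x[2][1])<.5 and x[2][2]<.25: print(c,nm,*x)
E
for i in 1; do python3 - <<'E'
import cv2
a=cv2.imread('pics/scene0.png')[160:270,180:360]; cv2.imwrite('pics/crop_s.png',cv2.resize(a,(800,489),interpolation=cv2.INTER_CUBIC))
a=cv2.imread('pics/side0.png')[140:270,180:350]; cv2.imwrite('pics/crop_d.png',cv2.resize(a,(784,600),interpolation=cv2.INTER_CUBIC))
E
done
```

```text
scene0 red [317.9 163.1] 10 [0.688 0.212 0.207]
scene0 red [232.4 201.7] 16 [ 0.689 -0.13   0.207]
scene0 red [192.6 221.4] 17 [ 0.538 -0.193  0.067]
scene0 red [310.2 240.2] 23 [0.855 0.034 0.085]
scene0 blue [287.  176.3] 14 [0.527 0.221 0.066]
scene0 blue [333.2 180.4] 11 [0.611 0.382 0.024]
scene0 blue [289.7 252.1] 29 [ 0.851 -0.04   0.078]
scene0 green [321.1 171.1] 38 [0.717 0.202 0.193]
scene0 green [239.8 207. ] 43 [ 0.711 -0.119  0.196]
side0 red [301.8 161.4] 28 [0.846 0.036 0.083]
side0 red [278.2 240.2] 24 [ 0.527 -0.192  0.066]
side0 blue [210.8 128.8] 20 [0.636 0.269 0.195]
side0 blue [317.2 171.1] 10 [ 0.736 -0.133  0.177]
side0 blue [192.  178.6] 24 [0.519 0.222 0.065]
side0 blue [365.2 238.9] 78 [ 0.546 -0.45   0.212]
side0 green [353.7 259.3] 92 [ 0.531 -0.441  0.164]
side0 green [215.8 242.6] 16 [ 0.422 -0.038  0.015]
side0 green [364.3 258.9] 11 [ 0.585 -0.435  0.137]
wrist0 red [244.  336.5] 172 [ 0.536 -0.187  0.067]
wrist0 blue [169.4 198.6] 45 [ 0.443 -0.03   0.017]
wrist0 green [155.8 201.8] 70 [ 0.426 -0.034  0.018]
```

View pics/crop_s.png

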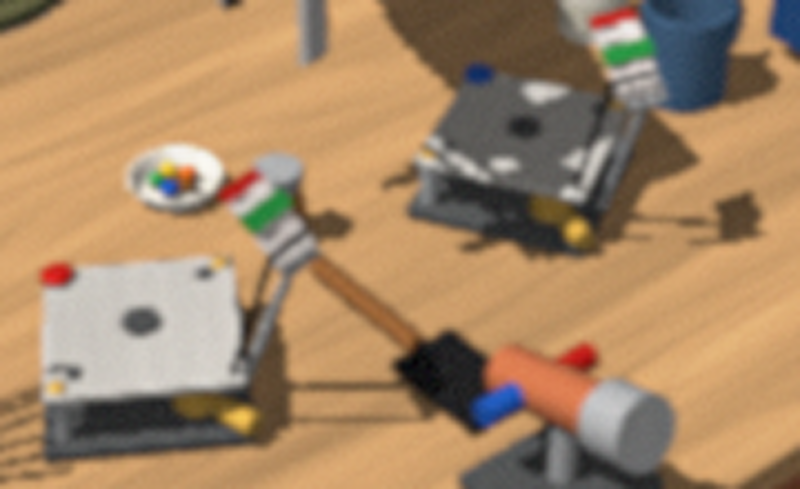

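View pics/crop_d.png

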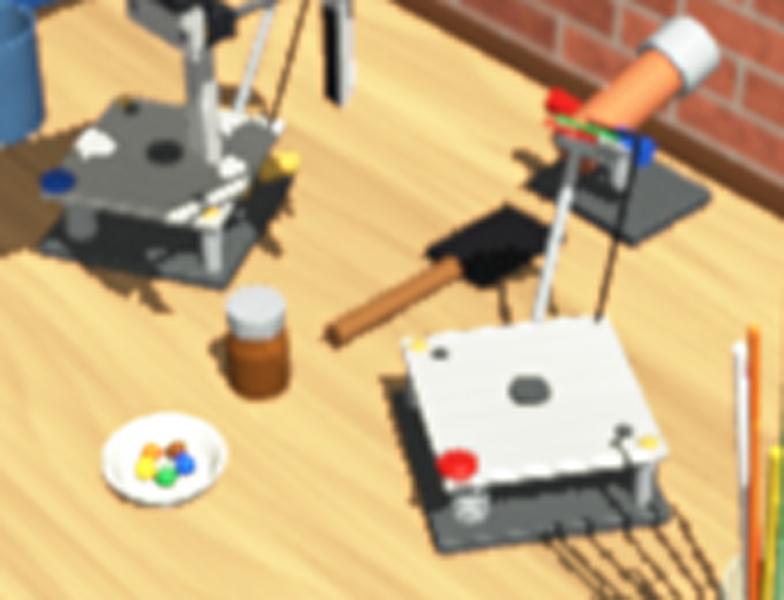

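```bash
python3 -m jog '0 0 40 0 0 0 1; 20 -20 80 0 0 0 1; 40 -45 90 0 0 0 1; 60 -75 90 0 0 0 1; 80 -105 90 0 0 0 1; 100 -135 90 0 0 0 1; 120 -165 90 0 0 0 1; 130 -185 90 0 0 0 1; 130 -190 90 0 0 0 1; 130 -190 90 0 0 0 1' 20; python3 - <<'E'
from h import *
d=snap('wrist','wf'); print(get_obs()['ee_pos'],get_obs()['time_s'])
cv2.imwrite('pics/wf_b.png',cv2.resize(cv2.imread('pics/wf.png'),(800,600),interpolation=cv2.INTER_CUBIC))
E
```

```text
time_s: 2.03
ee_pos: [0.6799, -0.1913, 0.2706]
eef_rot: [-1.572, 0.0, -1.573]
force: [-0.5, -0.3, -0.6]
grip_width: 0.0311
[ 0.67978611 -0.19002473  0.27135924] 2.0833
```

View pics/wf_b.png

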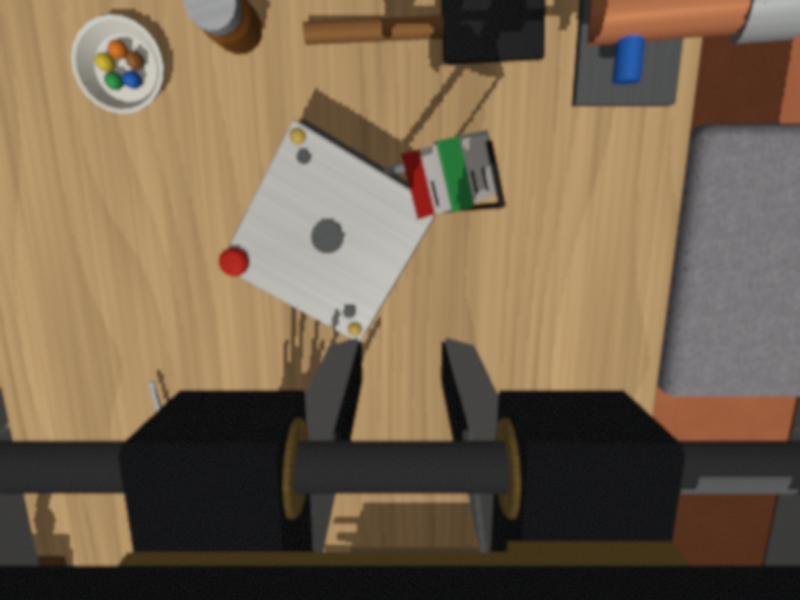

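```bash
cat > m.py <<'E'
from h import *
def meas(n,col):
    d=load(n); im=d['img'].astype(int); r,g,b=im[...,0],im[...,1],im[...,2]
    conds={'green':(g>r+40)&(g>b+25)&(g>60),'red':(r>110)&(g<60)&(b<60),'yel':(r>140)&(g>100)&(b<90)&(r-b>80),'blue':(b>60)&(r<60)&(g<75)&(b>r+40)}
    for k,m in conds.items():
        for x in blobs(d,m,12): print(k,*x)
    return d
E
python3 - <<'E'
from m import *
d=meas('wf','red')
cv2.imwrite('pics/wf_c.png',cv2.resize(cv2.imread('pics/wf.png')[75:145,245:335],(771,600),interpolation=cv2.INTER_CUBIC))
E
```

```text
green [72.  51.4] 82 [ 0.427 -0.035  0.018]
green [290.7 110.4] 621 [ 0.71  -0.118  0.196]
red [269.2 122.9] 263 [ 0.69  -0.129  0.205]
red [149.  167.1] 218 [ 0.536 -0.188  0.067]
yel [429.    8.7] 1601 [ 0.867 -0.009  0.098]
yel [72.5 31.3] 47 [ 0.431 -0.01   0.019]
yel [65.5 39.2] 69 [ 0.42  -0.02   0.018]
yel [190.   86.8] 46 [ 0.595 -0.086  0.062]
yel [143.5 173. ] 18 [ 0.509 -0.206  0.   ]
yel [226.6 210.2] 28 [ 0.638 -0.249  0.062]
yel [418.9 256.4] 18 [ 1.374 -0.706 -0.752]
blue [399.2  41.5] 194 [ 0.843 -0.038  0.08 ]
blue [86.5 49.6] 33 [ 0.446 -0.033  0.017]
```

View pics/wf_c.png

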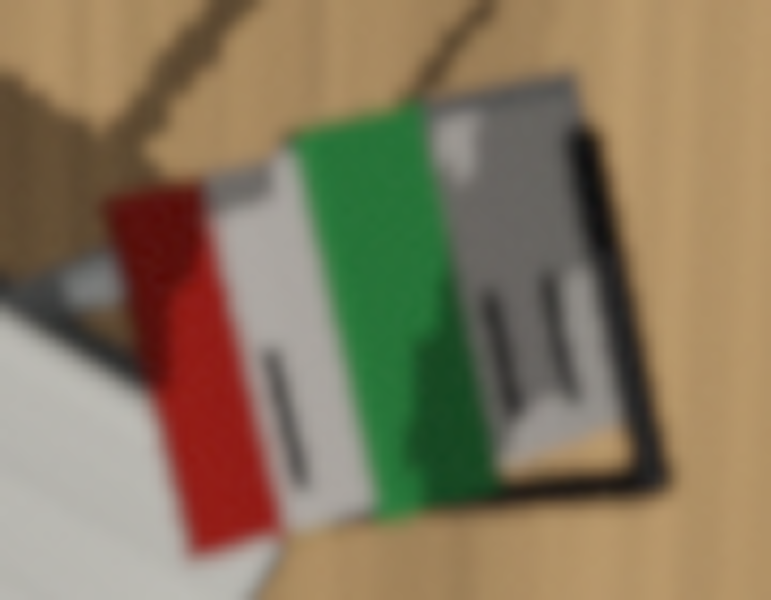

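```bash
cat >> m.py <<'E'
def ang(n,piv,yaw,roi):
    d=load(n); im=d['img'].astype(int); r,g,b=im[...,0],im[...,1],im[...,2]
    u0,v0,u1,v1=roi; box=np.zeros(r.shape,bool); box[v0:v1,u0:u1]=1; box&=d['range_z']>0
    c,s=np.cos(yaw),np.sin(yaw)
    for k,m in {'green':(g>r+40)&(g>b+25)&(g>60),'black':(r<45)&(g<45)&(b<45),'red':(r>110)&(g<60)&(b<60)}.items():
        vs,us=np.nonzero(m&box); P=w(d,us,vs)-np.array([*piv,.055])
        a=P[:,0]*c+P[:,1]*s; l=-P[:,0]*s+P[:,1]*c; th=np.degrees(np.arctan2(P[:,2],a)); rr=np.hypot(a,P[:,2])
        ok=(rr>.15)&(rr<.2)
        print(k,ok.sum(),'th pct',np.round(np.percentile(th[ok],[1,5,25,50,75,95,99]),1),'r',np.round(np.percentile(rr[ok],[5,50,95]),4),'lat',np.round(np.percentile(l[ok],[3,50,97]),3))
E
python3 - <<'E'
from m import *
ang('wf',(.6165,-.1675),np.radians(14.5),(250,80,330,140))
E
```

```text
green 617 th pct [51.3 51.6 52.8 54.1 55.3 56.  56.1] r [0.1728 0.1745 0.1755] lat [0.006 0.025 0.042]
black 87 th pct [41.2 42.4 45.3 45.5 45.7 45.8 45.9] r [0.161  0.1804 0.1814] lat [-0.     0.019  0.035]
red 262 th pct [60.1 60.3 60.8 61.5 62.2 63.1 63.3] r [0.17   0.1711 0.1722] lat [0.008 0.019 0.032]
```

```bash
python3 -m jog '-30 0 0 0 0 0 1; -60 0 0 0 0 0 1; -95 0 -20 0 0 0 1; -130 0 -50 0 0 0 1; -148 0 -85 0 0 0 1; -150 0 -120 0 0 0 1; -150 0 -150 0 0 0 1; -150 0 -170 0 0 0 1; -150 0 -180 0 0 0 1; -150 0 -180 0 0 0 1' 20; python3 - <<'E'
from h import *
o=get_obs(); print(o['ee_pos'],o['eef_rot'],o['force'],o['grip_width'])
snap('side','s1')
cv2.imwrite('pics/s1_b.png',cv2.resize(cv2.imread('pics/s1.png')[140:290,180:380],(800,600),interpolation=cv2.INTER_CUBIC))
snap('wrist','w1')
cv2.imwrite('pics/w1_b.png',cv2.resize(cv2.imread('pics/w1.png'),(800,600),interpolation=cv2.INTER_CUBIC))
E
```

```text
time_s: 2.92
ee_pos: [0.5289, -0.1887, 0.0902]
eef_rot: [-1.573, 0.001, -1.57]
force: [-0.2, -0.5, -0.2]
grip_width: 0.0007
[ 0.52892929 -0.18870793  0.09022645] [-1.57340810e+00  1.27924560e-03 -1.57030385e+00] [-0.20992622 -0.52157886 -0.23112515] 0.0007079059389396437
```

View pics/s1_b.png

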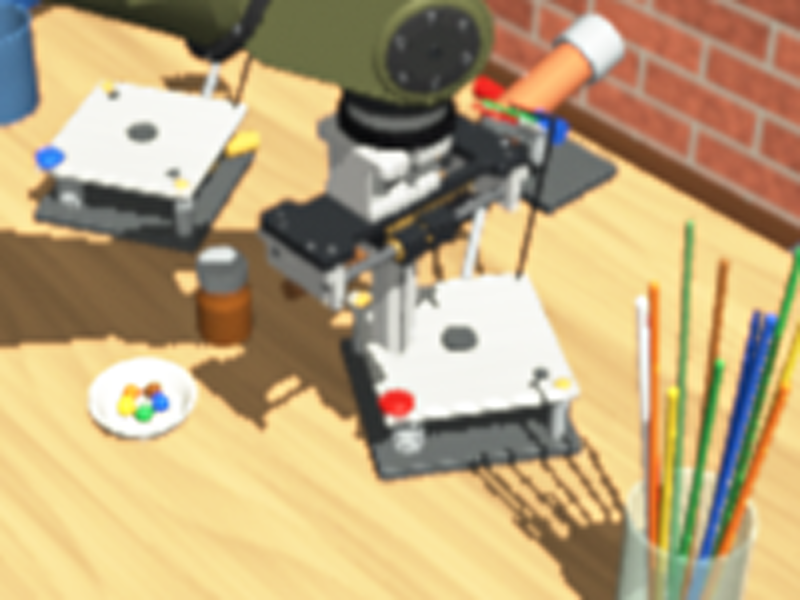

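View pics/w1_b.png

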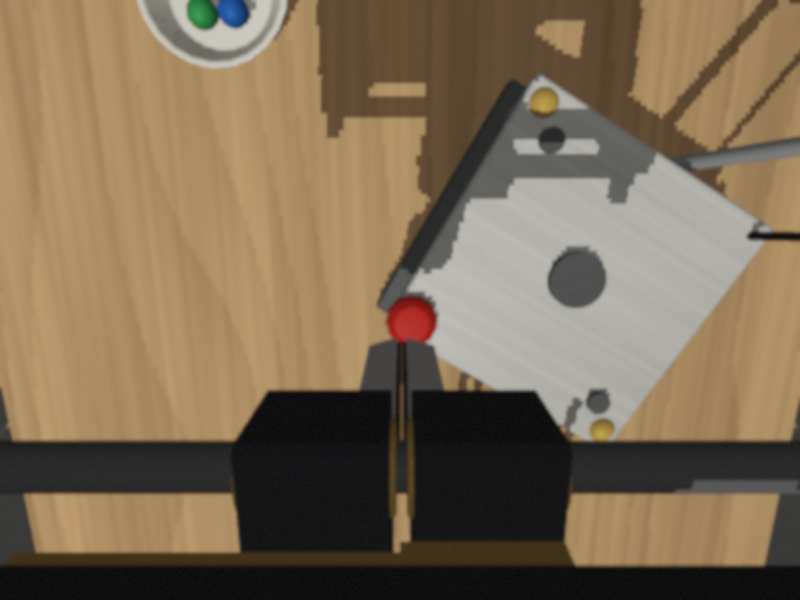

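```bash
python3 - <<'E'
from m import *
d=load('w1'); meas('w1','red')
print(px(d,[[.529,-.1887,.0902],[.529,-.1807,.0902],[.529,-.1967,.0902],[.535,-.188,.067]])*800/512)
d=load('s1'); print((px(d,[[.529,-.1887,.0902],[.535,-.188,.067]])-[180,140])*4)
E
```

```text
green [128.5   8.2] 269 [ 0.426 -0.036  0.018]
red [262.8 205. ] 654 [ 0.535 -0.187  0.067]
yel [347.8  64.9] 176 [ 0.594 -0.086  0.062]
yel [384.7 276.2] 107 [ 0.636 -0.25   0.062]
blue [153.7   7.5] 89 [ 0.446 -0.035  0.016]
[[399.18290221 338.14805346]
 [399.16414679 320.84641356]
 [399.20133259 355.14984427]
 [411.64726415 322.0858631 ]]
[[391.14608037 371.57964788]
 [396.36773967 392.33081349]]
```

```bash
python3 -m jog '1 2 -5 0 0 0 1; 1 2 -10 0 0 0 1; 1 2 -16 0 0 0 1; 1 2 -20 0 0 0 1; 1 2 -23 0 0 0 1; 1 2 -25 0 0 0 1; 1 2 -25 0 0 0 1' 20; python3 - <<'E'
from h import *
o=get_obs(); print(o['ee_pos'],o['eef_rot'],o['force'],o['grip_width'])
snap('side','s2')
cv2.imwrite('pics/s2_b.png',cv2.resize(cv2.imread('pics/s2.png')[170:270,230:350],(720,600),interpolation=cv2.INTER_CUBIC))
E
```

```text
time_s: 3.6
ee_pos: [0.5311, -0.1876, 0.0673]
eef_rot: [-1.57, 0.0, -1.571]
force: [-0.2, 0.5, 0.3]
grip_width: 0.0002
[ 0.53114386 -0.18758603  0.06729396] [-1.57047396e+00  6.39656107e-06 -1.57068717e+00] [-0.19810811  0.45773589  0.31335944] 0.00024080367301360987
```

View pics/s2_b.png

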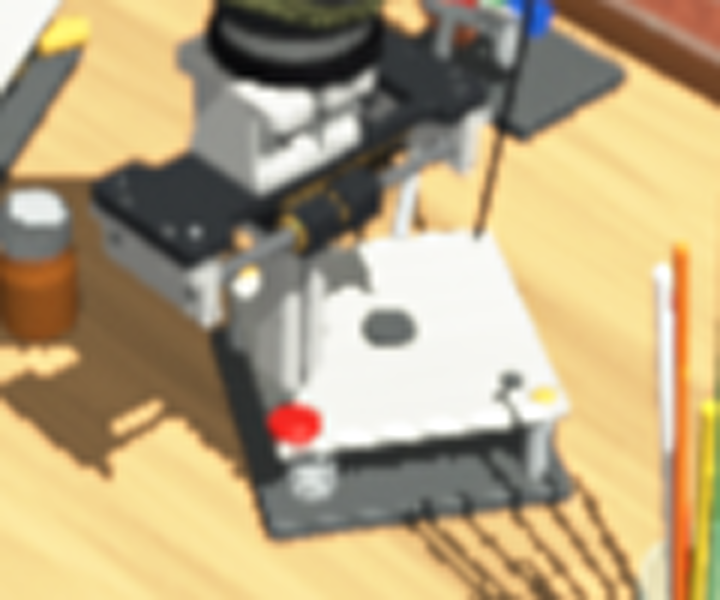

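```bash
python3 - <<'E'
from h import *
d=load('s2')
T=np.array([.5311,-.1876,.0673])
im=cv2.resize(cv2.imread('pics/s2.png')[190:260,250:320],(700,700),interpolation=cv2.INTER_CUBIC)
print(np.round((px(d,[T,T+[.0125,-.008,0],T+[-.0125,-.008,0],T+[-.0125,.008,0],T+[.0125,.008,0]])-[250,190])*10))
for z in (0,.02,.04):
  q=(px(d,[T+[.0125,-.008,z],T+[-.0125,-.008,z],T+[-.0125,.008,z]])-[250,190]+.5)*10
  for a in q: cv2.circle(im,tuple(int(x) for x in a),4,(255,0,255),-1)
cv2.imwrite('pics/s2_c.png',im[:600])
# depth in the finger region
for v in range(225,246): print(v,[ '%.3f,%.3f,%.3f'%tuple(w(d,u,v)[0]) for u in (274,277,280,283)])
E
```

```text
[[280. 486.]
 [332. 480.]
 [266. 520.]
 [227. 491.]
 [293. 451.]]
225 ['0.517,-0.186,0.124', '0.517,-0.198,0.131', '0.530,-0.196,0.123', '0.539,-0.199,0.120']
226 ['0.516,-0.187,0.122', '0.520,-0.195,0.124', '0.529,-0.197,0.121', '0.540,-0.198,0.115']
227 ['0.518,-0.185,0.116', '0.519,-0.196,0.122', '0.529,-0.197,0.117', '0.541,-0.196,0.109']
228 ['0.520,-0.183,0.110', '0.518,-0.197,0.120', '0.531,-0.195,0.111', '0.541,-0.196,0.106']
229 ['0.521,-0.182,0.105', '0.519,-0.196,0.114', '0.532,-0.194,0.106', '0.540,-0.198,0.104']
230 ['0.519,-0.184,0.103', '0.520,-0.195,0.110', '0.529,-0.198,0.107', '0.540,-0.198,0.100']
231 ['0.519,-0.184,0.100', '0.518,-0.197,0.109', '0.531,-0.195,0.100', '0.569,-0.168,0.060']
232 ['0.550,-0.151,0.057', '0.517,-0.198,0.106', '0.532,-0.194,0.096', '0.566,-0.171,0.061']
233 ['0.546,-0.156,0.058', '0.518,-0.197,0.102', '0.531,-0.195,0.093', '0.565,-0.172,0.058']
234 ['0.543,-0.159,0.058', '0.549,-0.164,0.058', '-0.119,-0.873,0.920', '0.560,-0.177,0.060']
235 ['0.538,-0.164,0.061', '0.544,-0.170,0.061', '0.553,-0.172,0.057', '0.558,-0.180,0.059']
236 ['0.53
[... 219 characters left out ...]
063', '0.540,-0.187,0.064', '0.549,-0.189,0.060']
239 ['0.562,-0.138,0.014', '0.530,-0.185,0.064', '0.533,-0.194,0.069', '0.543,-0.195,0.063']
240 ['0.558,-0.142,0.014', '0.527,-0.188,0.065', '0.533,-0.194,0.066', '0.539,-0.200,0.066']
241 ['0.558,-0.142,0.011', '0.523,-0.192,0.066', '0.528,-0.199,0.068', '0.541,-0.198,0.059']
242 ['0.554,-0.147,0.012', '0.521,-0.194,0.065', '0.530,-0.197,0.062', '0.537,-0.202,0.061']
243 ['0.551,-0.150,0.013', '0.521,-0.194,0.061', '0.529,-0.199,0.060', '0.536,-0.203,0.058']
244 ['0.549,-0.152,0.011', '0.521,-0.194,0.058', '0.529,-0.198,0.055', '0.538,-0.201,0.052']
245 ['0.544,-0.157,0.014', '0.521,-0.195,0.054', '0.539,-0.188,0.038', '0.544,-0.195,0.040']
```

View pics/s2_c.png

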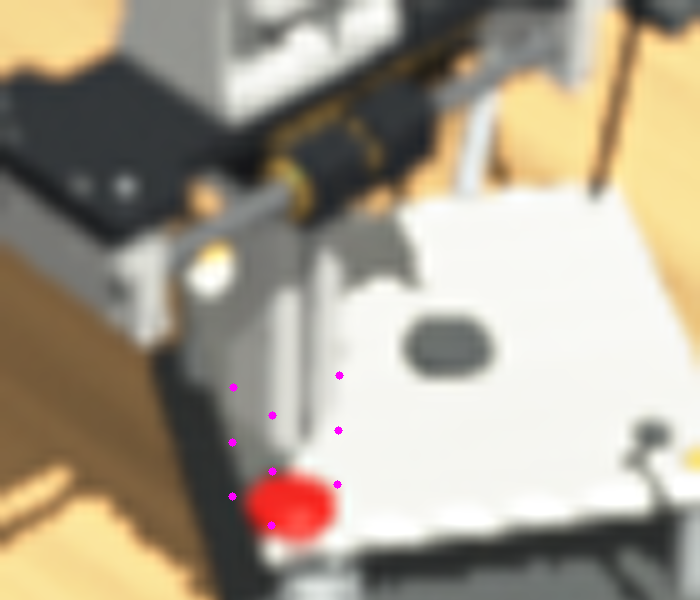

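```bash
python3 -m jog '-3 -2 -4 0 0 0 1; -3 -2 -8 0 0 0 1; -3 -2 -12 0 0 0 1; -3 -2 -16 0 0 0 1; -3 -2 -19 0 0 0 1; -3 -2 -20 0 0 0 1; -3 -2 -20 0 0 0 1' 20; python3 - <<'E'
from h import *
o=get_obs(); print(o['ee_pos'],o['eef_rot'],o['force'],o['grip_width'])
d=snap('side','s3')
cv2.imwrite('pics/s3_b.png',cv2.resize(cv2.imread('pics/s3.png')[190:260,250:320],(600,600),interpolation=cv2.INTER_CUBIC))
E
```

```text
time_s: 4.23
ee_pos: [0.5281, -0.1896, 0.0472]
eef_rot: [-1.571, 0.0, -1.571]
force: [-0.5, -0.0, 0.1]
grip_width: 0.0005
[ 0.52812304 -0.18955221  0.04724516] [-1.57067558e+00  1.00345740e-04 -1.57065877e+00] [-0.45061613 -0.02020217  0.14700354] 0.00045014044230282324
```

View pics/s3_b.png

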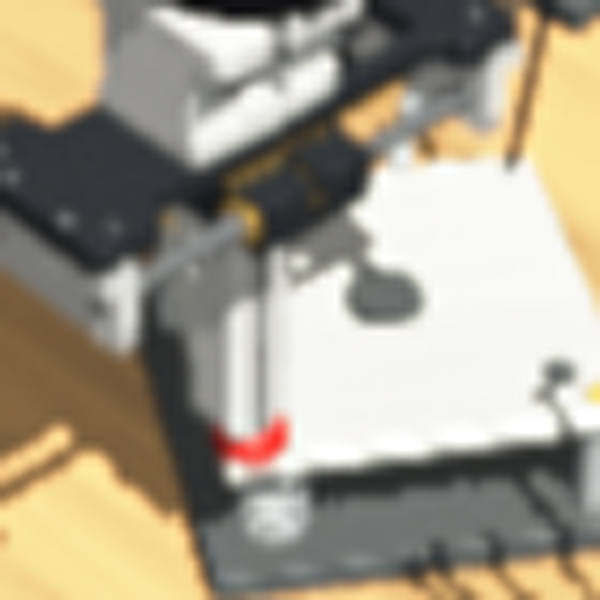

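```bash
python3 -m jog '0 0 -2 0 0 0 1; 0 0 -4 0 0 0 1; 0 0 -6 0 0 0 1; 0 0 -6 0 0 0 1' 20;  python3 -m jog '0 0 -2 0 0 0 1; 0 0 -4 0 0 0 1; 0 0 -4 0 0 0 1' 20
```

```text
time_s: 4.62
ee_pos: [0.5282, -0.1897, 0.0414]
eef_rot: [-1.57, -0.0, -1.571]
force: [-1.9, -0.3, 5.0]
grip_width: 0.0006
time_s: 4.87
ee_pos: [0.528, -0.1898, 0.0372]
eef_rot: [-1.571, -0.0, -1.571]
force: [-3.4, -0.0, 4.6]
grip_width: 0.0003
```

```bash
python3 -m jog '0 0 -2 0 0 0 1; 0 0 -4 0 0 0 1; 0 0 -4 0 0 0 1' 20; python3 - <<'E'
from h import *
o=get_obs(); print(o['ee_pos'],o['force'])
for c in ['scene','side']: snap(c,c+'4')
a=cv2.imread('pics/scene4.png')[185:265,180:270]; b=cv2.imread('pics/side4.png')[150:260,250:340]
cv2.imwrite('pics/x4a.png',cv2.resize(a,(675,600),interpolation=cv2.INTER_CUBIC));cv2.imwrite('pics/x4b.png',cv2.resize(b,(490,600),interpolation=cv2.INTER_CUBIC))
E
```

```text
time_s: 5.12
ee_pos: [0.5279, -0.1899, 0.0331]
eef_rot: [-1.571, -0.0, -1.571]
force: [-4.0, -0.8, 6.8]
grip_width: 0.0005
[ 0.52789605 -0.1898559   0.03310142] [-4.03923095 -0.79196593  6.83581107]
```

View pics/x4a.png

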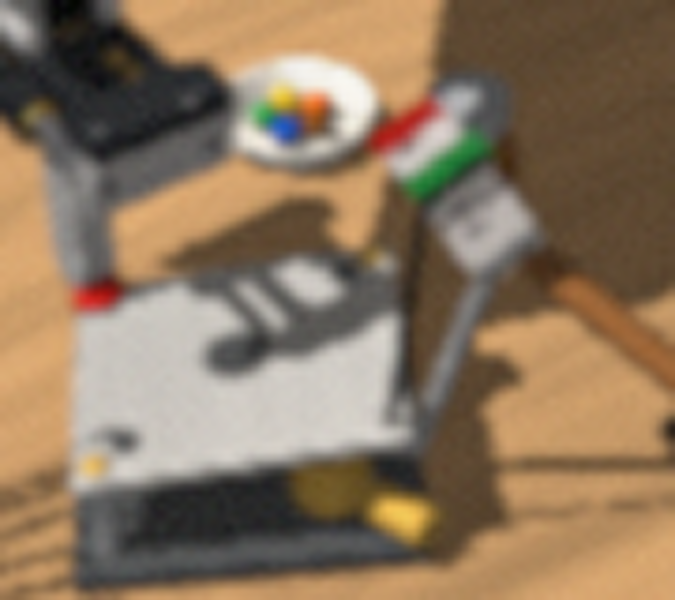

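View pics/x4b.png

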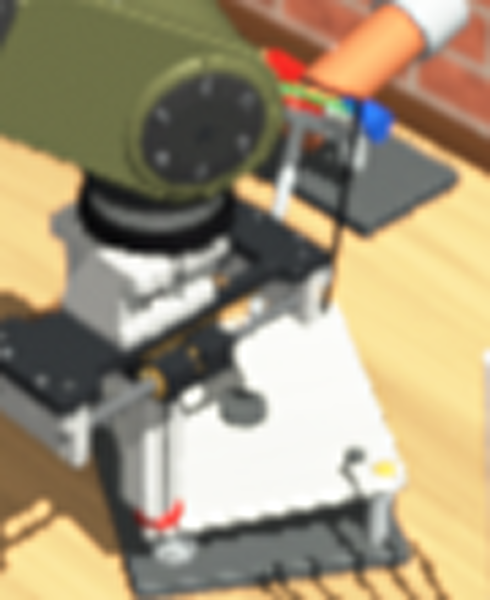

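```bash
cat >> m.py <<'E'
def tilt(n,piv,yaw):
    d=load(n); vs,us=np.nonzero(d['range_z']>0); P=w(d,us,vs); c,s=np.cos(yaw),np.sin(yaw)
    X=P-np.array([*piv,0]); a=X[:,0]*c+X[:,1]*s; l=-X[:,0]*s+X[:,1]*c
    im=d['img'][vs,us].astype(int)
    ok=(np.abs(a)+np.abs(l)<.085)&(np.abs(X[:,2]-.059)<.025)
    for it in range(6):
        A=np.c_[a[ok],l[ok],np.ones(ok.sum())]; k=np.linalg.lstsq(A,X[ok,2],rcond=None)[0]
        res=X[:,2]-(k[0]*a+k[1]*l+k[2]); ok=(np.abs(a)+np.abs(l)<.09)&(np.abs(res)<.005)
    print(n,'tilt',np.degrees(np.arctan(k[0])).round(2),'roll',np.degrees(np.arctan(k[1])).round(2),'z0',k[2].round(4),ok.sum(),'rms',res[ok].std().round(4))
    return np.degrees(np.arctan(k[0]))
FU=((.6165,-.1675),np.radians(14.5))
E
python3 - <<'E'
from m import *
for n in ['scene0','side0','s2','s3','scene4','side4','wf']: tilt(n,*FU)
for n in ['scene0','scene4','side4']:
    try: ang(n,*FU,(225,190,260,230) if 'scene' in n else (290,150,325,185))
    except Exception as e: print(e)
E
```

```text
scene0 tilt -0.21 roll -0.14 z0 0.06 1036 rms 0.002
side0 tilt -0.03 roll -0.07 z0 0.0584 1181 rms 0.0018
s2 tilt -0.15 roll -0.1 z0 0.0584 958 rms 0.0018
s3 tilt 0.1 roll -0.1 z0 0.0585 886 rms 0.0018
scene4 tilt 6.62 roll 0.16 z0 0.0601 917 rms 0.0019
side4 tilt 6.5 roll 0.25 z0 0.0586 910 rms 0.002
wf tilt -0.15 roll 0.05 z0 0.0591 8852 rms 0.0012
green 46 th pct [51.7 51.9 52.8 53.8 54.8 55.6 55.7] r [0.1719 0.1752 0.1788] lat [0.006 0.023 0.039]
index -1 is out of bounds for axis 0 with size 0
green 36 th pct [52.7 53.  53.7 54.3 55.1 55.6 55.8] r [0.171  0.1746 0.1801] lat [0.003 0.021 0.041]
index -1 is out of bounds for axis 0 with size 0
green 6 th pct [52.7 53.2 55.4 56.8 57.3 57.8 57.9] r [0.1694 0.171  0.1718] lat [0.005 0.008 0.036]
index -1 is out of bounds for axis 0 with size 0
```

```bash
python3 -m jog '0 0 -1.2 0 0 0 1; 0 0 -2.4 0 0 0 1; 0 0 -2.4 0 0 0 1; 0 0 -2.4 0 0 0 1; 0 0 -2.4 0 0 0 1' 20; python3 - <<'E'
from m import *
o=get_obs(); print(o['ee_pos'],o['force'])
for c in ['scene','side']: snap(c,c+'5'); tilt(c+'5',*FU)
ang('scene5',*FU,(225,190,260,230)) if 0 else None
a=cv2.imread('pics/scene5.png')[190:230,220:265]
cv2.imwrite('pics/x5a.png',cv2.resize(a,(675,600),interpolation=cv2.INTER_CUBIC))
E
```

```text
time_s: 5.63
ee_pos: [0.5279, -0.1899, 0.0312]
eef_rot: [-1.571, -0.0, -1.571]
force: [-4.5, 0.5, 6.8]
grip_width: 0.0006
[ 0.52787027 -0.18987884  0.03118442] [-4.54811166  0.45726673  6.83333977]
scene5 tilt 7.75 roll -0.09 z0 0.0601 891 rms 0.0018
side5 tilt 7.88 roll -0.12 z0 0.0586 926 rms 0.002
```

View pics/x5a.png

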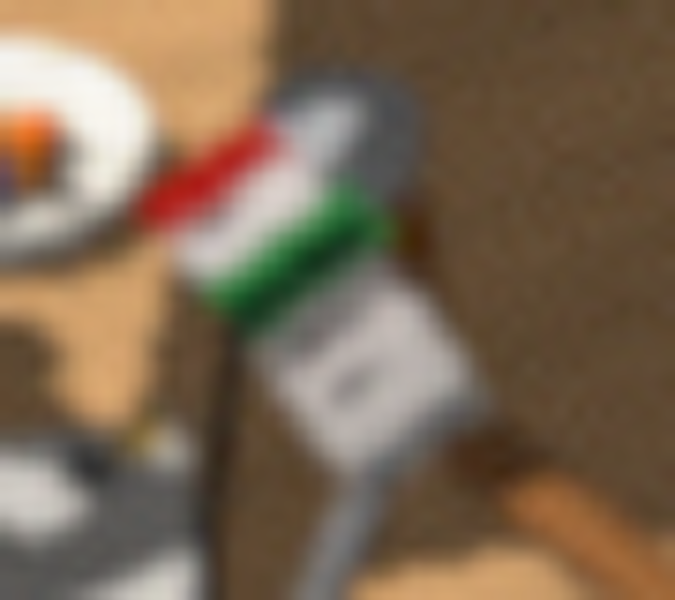

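```bash
for i in 1; do python3 -m jog '0 0 -0.8 0 0 0 1; 0 0 -0.8 0 0 0 1; 0 0 -0.8 0 0 0 1; 0 0 -0.8 0 0 0 1; 0 0 -0.8 0 0 0 1; 0 0 -0.8 0 0 0 1; 0 0 -0.8 0 0 0 1; 0 0 -0.8 0 0 0 1; 0 0 -0.8 0 0 0 1; 0 0 -0.8 0 0 0 1' 20; done; python3 - <<'E'
from m import *
for c in ['scene']: snap(c,c+'6'); tilt(c+'6',*FU)
a=cv2.imread('pics/scene6.png')[190:230,220:265]
cv2.imwrite('pics/x6a.png',cv2.resize(a,(675,600),interpolation=cv2.INTER_CUBIC))
E
```

```text
time_s: 6.57
ee_pos: [0.5279, -0.1899, 0.0307]
eef_rot: [-1.571, -0.0, -1.571]
force: [-3.6, -0.2, 7.4]
grip_width: 0.0004
scene6 tilt 8.2 roll -0.05 z0 0.0602 892 rms 0.0018
```

View pics/x6a.png

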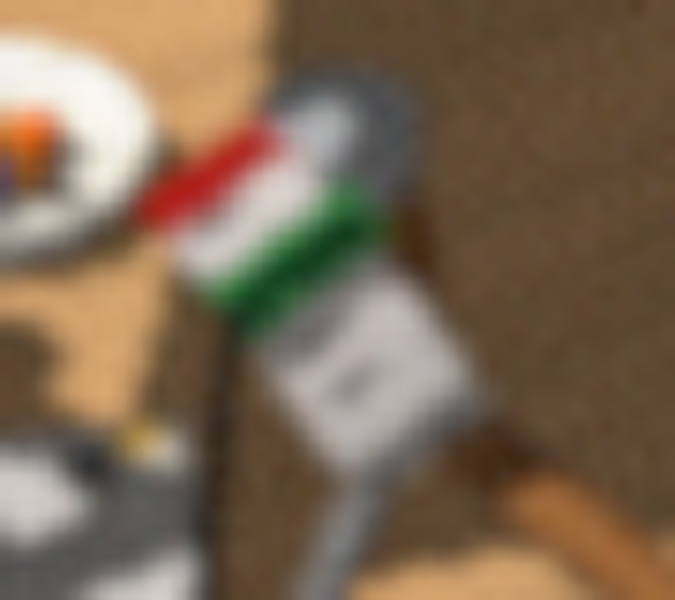

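The pointer is mid-green (dark line along the middle of the green band). I'm holding it there for over two seconds more.

```bash
python3 -m jog '0 0 -0.4 0 0 0 1; 0 0 -0.4 0 0 0 1; 0 0 -0.4 0 0 0 1; 0 0 -0.4 0 0 0 1; 0 0 -0.4 0 0 0 1; 0 0 -0.4 0 0 0 1; 0 0 -0.4 0 0 0 1; 0 0 -0.4 0 0 0 1; 0 0 -0.4 0 0 0 1; 0 0 -0.4 0 0 0 1' 20; python3 -m jog '0 0 -0.4 0 0 0 1; 0 0 -0.4 0 0 0 1; 0 0 -0.4 0 0 0 1; 0 0 -0.4 0 0 0 1; 0 0 -0.4 0 0 0 1; 0 0 -0.4 0 0 0 1; 0 0 -0.4 0 0 0 1; 0 0 -0.4 0 0 0 1; 0 0 -0.4 0 0 0 1; 0 0 -0.4 0 0 0 1' 20; python3 -m jog '0 0 -0.4 0 0 0 1; 0 0 -0.4 0 0 0 1; 0 0 -0.4 0 0 0 1; 0 0 -0.4 0 0 0 1; 0 0 -0.4 0 0 0 1; 0 0 -0.4 0 0 0 1; 0 0 -0.4 0 0 0 1; 0 0 -0.4 0 0 0 1; 0 0 -0.4 0 0 0 1; 0 0 -0.4 0 0 0 1' 20; python3 - <<'E'
from m import *
for c in ['scene','side']: snap(c,c+'7'); tilt(c+'7',*FU)
E
```

```text
time_s: 7.45
ee_pos: [0.5279, -0.1899, 0.0307]
eef_rot: [-1.571, -0.0, -1.571]
force: [-3.9, 0.5, 6.6]
grip_width: 0.0006
time_s: 8.28
ee_pos: [0.5279, -0.1899, 0.0306]
eef_rot: [-1.571, -0.0, -1.571]
force: [-4.4, 0.0, 7.6]
grip_width: 0.0003
time_s: 9.12
ee_pos: [0.5279, -0.1899, 0.0305]
eef_rot: [-1.571, -0.001, -1.571]
force: [-4.9, 0.4, 7.7]
grip_width: 0.0007
scene7 tilt 8.39 roll -0.06 z0 0.0601 883 rms 0.0018
side7 tilt 8.46 roll 0.12 z0 0.0586 919 rms 0.002
```

```bash
python3 -m jog '0 0 4 0 0 0 1; 0 0 10 0 0 0 1; 0 0 20 0 0 0 1; 0 0 40 0 0 0 1; 0 0 75 0 0 0 1; 0 0 115 0 0 0 1; 0 5 155 0 0 0 1; 0 15 190 0 0 0 1; 0 35 220 0 0 0 1; 0 60 240 0 0 0 1'; python3 -m jog '15 35 0 0 0 0 1; 30 70 0 0 0 0 1; 45 105 0 0 0 0 1; 60 140 0 0 0 0 1; 75 175 0 0 0 0 1; 95 210 0 0 0 0 1; 115 240 0 0 0 0 1; 135 258 0 0 0 0 1; 148 260 0 0 0 0 1; 150 260 0 0 0 0 1'; python3 - <<'E'
from m import *
print(get_obs()['ee_pos'],get_obs()['force'])
snap('side','s8'); tilt('s8',*FU); snap('scene','c8'); tilt('c8',*FU)
snap('wrist','wo')
cv2.imwrite('pics/wo_b.png',cv2.resize(cv2.imread('pics/wo.png'),(800,600),interpolation=cv2.INTER_CUBIC))
cv2.imwrite('pics/s8_b.png',cv2.resize(cv2.imread('pics/s8.png'),(800,600),interpolation=cv2.INTER_CUBIC))
meas('wo','')
E
```

```text
time_s: 10.05
ee_pos: [0.528, -0.13, 0.2743]
eef_rot: [-1.567, -0.002, -1.572]
force: [0.1, 0.7, -0.1]
grip_width: 0.0005
time_s: 10.88
ee_pos: [0.6788, 0.1313, 0.2731]
eef_rot: [-1.569, -0.002, -1.57]
force: [-0.0, -0.8, -0.7]
grip_width: 0.0006
[0.67878918 0.13131298 0.27306827] [-0.04531958 -0.75493877 -0.66746282]
s8 tilt 0.01 roll 0.01 z0 0.0584 1182 rms 0.0019
c8 tilt -0.01 roll 0.09 z0 0.06 1025 rms 0.002
green [298.4 109.3] 539 [0.715 0.204 0.193]
green [101.2 263.6] 49 [ 0.426 -0.033  0.018]
red [382.  241.1] 301 [0.848 0.032 0.084]
yel [449.3  59.9] 439 [ 1.392  0.381 -0.751]
yel [460.5   6. ] 97 [ 1.41   0.581 -0.751]
yel [214.6  41. ] 57 [0.627 0.288 0.062]
yel [480.4  47.8] 32 [ 1.507  0.442 -0.751]
yel [507.5  67.1] 105 [ 1.617  0.373 -0.751]
yel [498.4 123.6] 216 [ 1.62   0.169 -0.751]
yel [272.7 132.3] 19 [0.702 0.176 0.026]
yel [488.7 177. ] 226 [ 1.62  -0.045 -0.752]
yel [188.  171.5] 34 [0.585 0.125 0.062]
yel [215.6 245.1] 14 [ 0.613 -0.     0.02 ]
yel [102.3 250.2] 31 [ 0.432 -0.009  0.019]
yel [ 96.3 254.9] 32 [ 0.42  -0.017  0.019]
yel [398.  269.7] 1083 [ 0.869 -0.001  0.1  ]
blue [142.4  88.3] 24 [0.534 0.233 0.065]
blue [111.4 261.1] 25 [ 0.444 -0.029  0.017]
blue [375.3 280.3] 27 [ 0.842 -0.023  0.084]
```

View pics/wo_b.png

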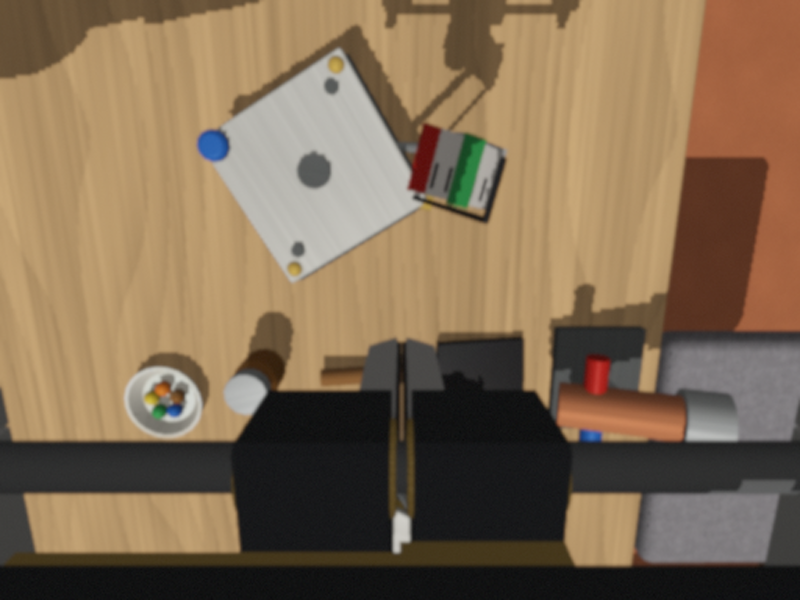

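View pics/s8_b.png

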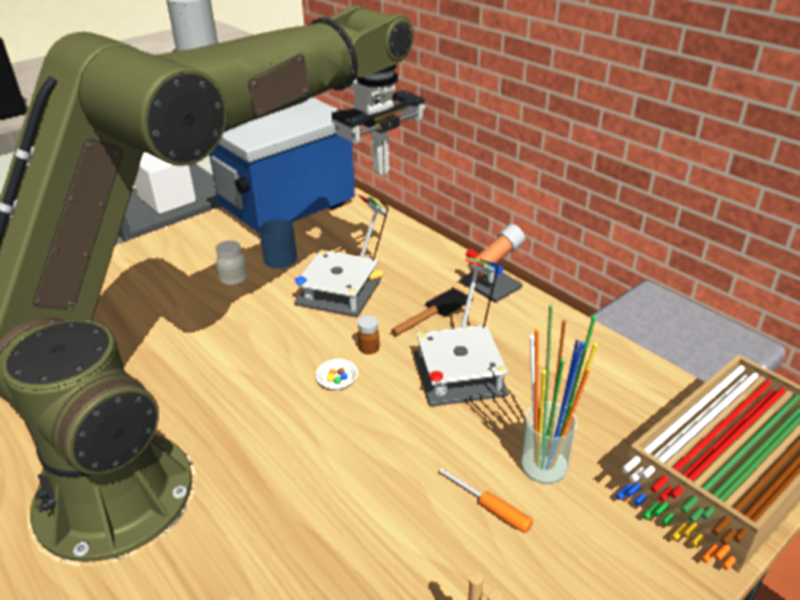

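```bash
cat >> m.py <<'E'
OX=((.606,.2065),np.radians(-14.5))
E
python3 - <<'E'
from m import *
for n,roi in [('wo',(120,75,155,105)),('s8',(185,165,200,190)),('c8',(280,168,295,182))]:
    d=load(n); im=d['img'].astype(int); m=(im[...,2]>im[...,0]+45)&(im[...,2]>70); mm=np.zeros_like(m); u0,v0,u1,v1=roi; mm[v0:v1,u0:u1]=m[v0:v1,u0:u1]
    vs,us=np.nonzero(mm&(d['range_z']>0)); P=w(d,us,vs); P=P[(P[:,2]>.062)&(P[:,2]<.072)]; print(n,len(P),P.mean(0),(P.min(0)+P.max(0))/2,np.ptp(P,0))
    tilt(n,*OX)
ang('wo',*OX,(260,75,330,145))
E
```

```text
wo 289 [0.52536201 0.22750726 0.06626293] [0.52485131 0.22719768 0.06599687] [0.02294596 0.02190635 0.00660911]
wo tilt -0.15 roll 0.01 z0 0.0591 9658 rms 0.0012
s8 25 [0.51987893 0.22467683 0.06474451] [0.52031511 0.22440254 0.06494686] [0.02035368 0.02316545 0.00557546]
s8 tilt 0.03 roll 0.11 z0 0.0583 729 rms 0.0019
c8 17 [0.52670409 0.22173743 0.0661359 ] [0.52291885 0.22166367 0.06590891] [0.01966037 0.01960697 0.00766007]
c8 tilt -0.17 roll 0.16 z0 0.0599 681 rms 0.0022
green 538 th pct [49.7 50.  51.  52.3 53.5 54.4 54.6] r [0.1733 0.1742 0.175 ] lat [0.007 0.025 0.042]
black 72 th pct [41.3 42.3 45.4 45.7 45.8 46.  46. ] r [0.1594 0.1801 0.1809] lat [0.001 0.016 0.035]
red 5 th pct [63.2 63.3 63.3 63.3 63.3 63.4 63.4] r [0.1695 0.1705 0.1716] lat [0.01  0.02  0.022]
```

```bash
python3 -m jog '-35 0 0 0 0 0 1; -70 10 0 0 0 0 1; -105 30 0 0 0 0 1; -135 55 -10 0 0 0 1; -152 78 -35 0 0 0 1; -159 92 -70 0 0 0 1; -160 95 -105 0 0 0 1; -160 95 -140 0 0 0 1; -160 95 -170 0 0 0 1; -160 95 -190 0 0 0 1' 20; python3 -m jog '0 0 -8 0 0 0 1; 0 0 -16 0 0 0 1; 0 0 -24 0 0 0 1; 0 0 -30 0 0 0 1; 0 0 -33 0 0 0 1; 0 0 -34 0 0 0 1'; python3 - <<'E'
from m import *
print(get_obs()['ee_pos'],get_obs()['force'])
snap('side','s9'); snap('scene','c9')
cv2.imwrite('pics/s9_b.png',cv2.resize(cv2.imread('pics/s9.png')[120:210,160:265],(700,600),interpolation=cv2.INTER_CUBIC))
cv2.imwrite('pics/c9_b.png',cv2.resize(cv2.imread('pics/c9.png')[120:210,250:355],(700,600),interpolation=cv2.INTER_CUBIC))
E
```

```text
time_s: 11.87
ee_pos: [0.5158, 0.2233, 0.0822]
eef_rot: [-1.569, -0.002, -1.573]
force: [-0.2, 0.4, 0.2]
grip_width: 0.0003
time_s: 12.37
ee_pos: [0.516, 0.2233, 0.0483]
eef_rot: [-1.569, -0.002, -1.574]
force: [0.5, 0.6, 0.1]
grip_width: 0.0003
[0.5159683  0.22325025 0.04833931] [0.45608213 0.6419919  0.11219285]
```

View pics/s9_b.png

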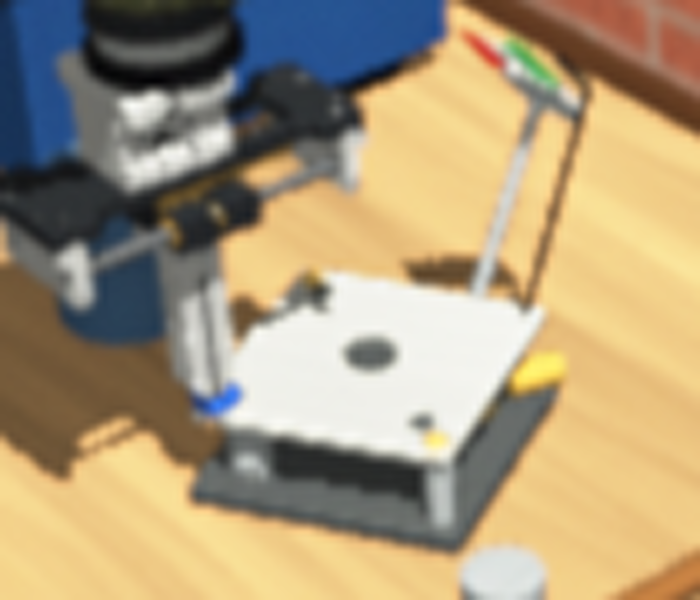

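View pics/c9_b.png

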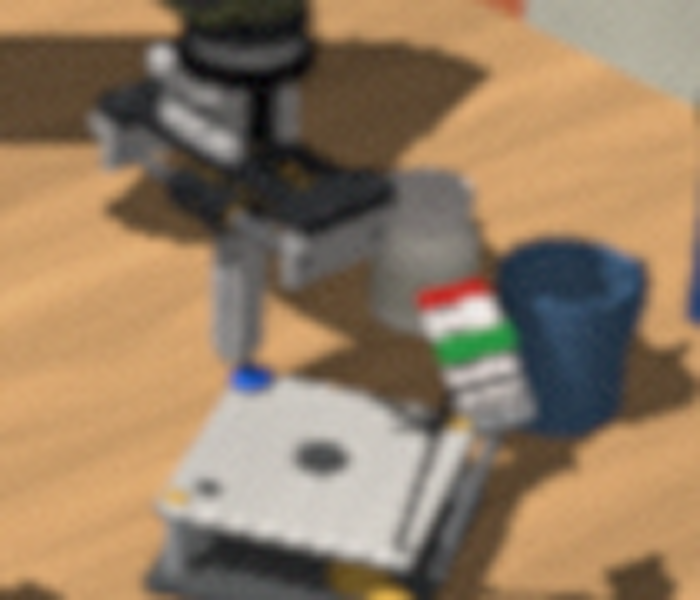

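```bash
python3 -m jog '4 3 0 0 0 0 1; 4 3 -2 0 0 0 1; 4 3 -4 0 0 0 1; 4 3 -6 0 0 0 1; 4 3 -8 0 0 0 1; 4 3 -8 0 0 0 1'; python3 -m jog '0 0 -2 0 0 0 1; 0 0 -4 0 0 0 1; 0 0 -4 0 0 0 1';python3 - <<'E'
from m import *
print(get_obs()['ee_pos'],get_obs()['force'])
snap('side','s10'); snap('scene','c10'); tilt('s10',*OX); tilt('c10',*OX)
E
```

```text
time_s: 12.97
ee_pos: [0.5199, 0.2265, 0.0404]
eef_rot: [-1.569, -0.002, -1.573]
force: [-1.8, 1.4, 4.6]
grip_width: 0.0002
time_s: 13.22
ee_pos: [0.5197, 0.2266, 0.0364]
eef_rot: [-1.569, -0.002, -1.573]
force: [-3.2, 1.9, 6.3]
grip_width: 0.0004
[0.51972419 0.22660598 0.03636639] [-3.22717163  1.86971109  6.27650859]
s10 tilt 4.81 roll -0.13 z0 0.0586 763 rms 0.0021
c10 tilt 4.47 roll -0.09 z0 0.06 609 rms 0.002
```

```bash
python3 -m jog '0 0 -1.3 0 0 0 1; 0 0 -2.7 0 0 0 1; 0 0 -2.7 0 0 0 1; 0 0 -2.7 0 0 0 1; 0 0 -2.7 0 0 0 1';python3 - <<'E'
from m import *
print(get_obs()['ee_pos'],get_obs()['force'])
snap('side','s11'); snap('scene','c11'); tilt('s11',*OX); tilt('c11',*OX)
cv2.imwrite('pics/s11_b.png',cv2.resize(cv2.imread('pics/s11.png')[120:210,160:265],(700,600),interpolation=cv2.INTER_CUBIC))
cv2.imwrite('pics/c11_b.png',cv2.resize(cv2.imread('pics/c11.png')[155:195,300:345],(675,600),interpolation=cv2.INTER_CUBIC))
E
```

```text
time_s: 13.73
ee_pos: [0.5197, 0.2267, 0.0343]
eef_rot: [-1.569, -0.002, -1.573]
force: [-3.4, 0.8, 6.7]
grip_width: 0.0006
[0.51966313 0.22669172 0.03425132] [-3.36432381  0.838296    6.73356837]
s11 tilt 6.39 roll 0.09 z0 0.0587 781 rms 0.0021
c11 tilt 6.18 roll 0.28 z0 0.0601 598 rms 0.0019
```

View pics/s11_b.png

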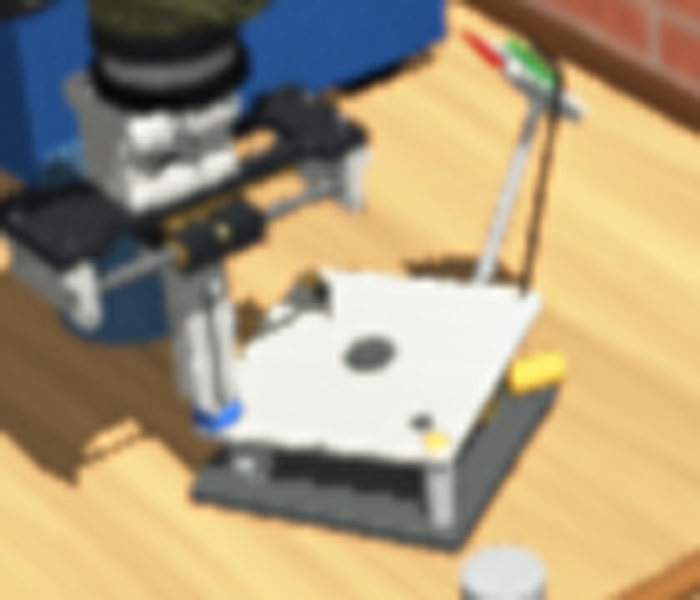

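View pics/c11_b.png

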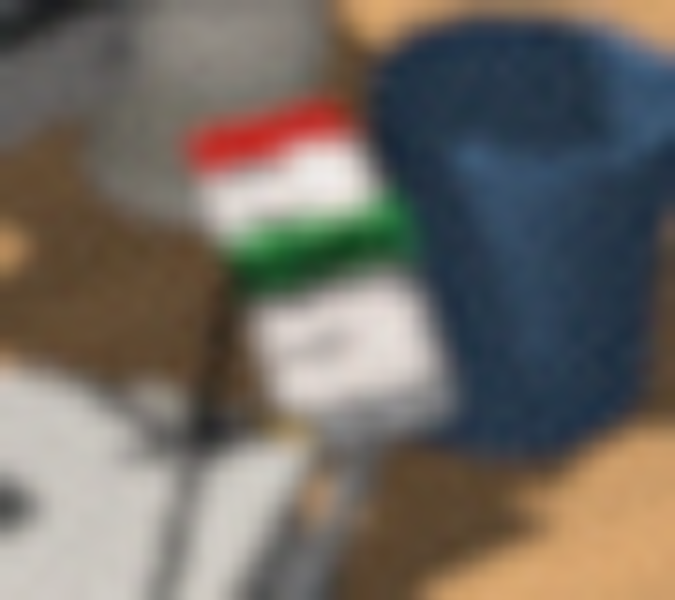

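The pointer is mid-green on the oxygen scale. I'll nudge it slightly and hold for over two seconds.

```bash
python3 -m jog '0 0 -0.6 0 0 0 1; 0 0 -0.6 0 0 0 1; 0 0 -0.6 0 0 0 1; 0 0 -0.6 0 0 0 1; 0 0 -0.6 0 0 0 1; 0 0 -0.6 0 0 0 1; 0 0 -0.6 0 0 0 1; 0 0 -0.6 0 0 0 1; 0 0 -0.6 0 0 0 1; 0 0 -0.6 0 0 0 1' 20; python3 -m jog '0 0 -0.4 0 0 0 1; 0 0 -0.4 0 0 0 1; 0 0 -0.4 0 0 0 1; 0 0 -0.4 0 0 0 1; 0 0 -0.4 0 0 0 1; 0 0 -0.4 0 0 0 1; 0 0 -0.4 0 0 0 1; 0 0 -0.4 0 0 0 1; 0 0 -0.4 0 0 0 1; 0 0 -0.4 0 0 0 1' 20; python3 -m jog '0 0 -0.4 0 0 0 1; 0 0 -0.4 0 0 0 1; 0 0 -0.4 0 0 0 1; 0 0 -0.4 0 0 0 1; 0 0 -0.4 0 0 0 1; 0 0 -0.4 0 0 0 1; 0 0 -0.4 0 0 0 1; 0 0 -0.4 0 0 0 1; 0 0 -0.4 0 0 0 1; 0 0 -0.4 0 0 0 1' 20; python3 - <<'E'
from m import *
for c in ['scene','side']: snap(c,c+'12'); tilt(c+'12',*OX)
cv2.imwrite('pics/c12_b.png',cv2.resize(cv2.imread('pics/scene12.png')[155:195,300:345],(675,600),interpolation=cv2.INTER_CUBIC))
E
python3 -m jog '0 0 -0.3 0 0 0 1; 0 0 -0.3 0 0 0 1; 0 0 -0.3 0 0 0 1; 0 0 -0.3 0 0 0 1; 0 0 -0.3 0 0 0 1; 0 0 -0.3 0 0 0 1'
```

```text
time_s: 14.67
ee_pos: [0.5196, 0.2267, 0.034]
eef_rot: [-1.569, -0.002, -1.573]
force: [-3.0, 0.5, 6.2]
grip_width: 0.0009
time_s: 15.5
ee_pos: [0.5197, 0.2267, 0.034]
eef_rot: [-1.569, -0.002, -1.573]
force: [-2.6, 0.1, 5.7]
grip_width: 0.0007
time_s: 16.33
ee_pos: [0.5196, 0.2267, 0.034]
eef_rot: [-1.569, -0.002, -1.573]
force: [-2.0, 0.1, 6.9]
grip_width: 0.0004
scene12 tilt 6.12 roll 0.11 z0 0.0601 586 rms 0.0018
side12 tilt 6.27 roll 0.04 z0 0.0587 783 rms 0.0021
time_s: 16.93
ee_pos: [0.5197, 0.2267, 0.0341]
eef_rot: [-1.569, -0.002, -1.573]
force: [-3.3, 0.5, 7.0]
grip_width: 0.0005
```

View pics/c12_b.png

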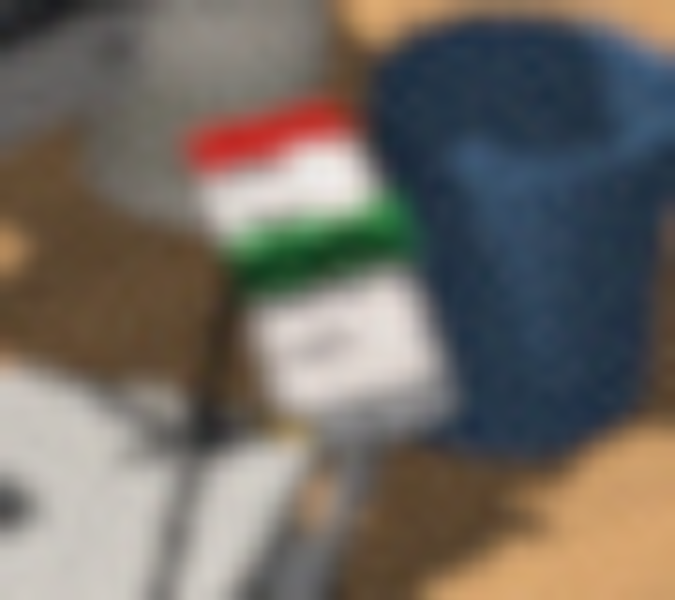

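Held about 3.2 s mid-window. Next I release it and check.

```bash
python3 -m jog '0 0 4 0 0 0 1; 0 0 10 0 0 0 1; 0 0 20 0 0 0 1; 0 0 40 0 0 0 1; 0 0 75 0 0 0 1; 0 0 115 0 0 0 1; 0 0 150 0 0 0 1; 0 0 165 0 0 0 1; 0 0 170 0 0 0 1; 0 0 170 0 0 0 1'; python3 -m jog '-20 -40 0 0 0 0 1; -25 -80 0 0 0 0 1; -30 -120 0 0 0 0 1; -30 -150 0 0 0 0 1; -30 -160 0 0 0 0 1; -30 -160 0 0 0 0 1; -30 -160 0 0 0 0 1; -30 -160 0 0 0 0 1'; python3 - <<'E'
from m import *
o=get_obs(); print(o['ee_pos'],o['force'],abs(o['joint_vel']).max())
for c in ['scene','side']: snap(c,c+'13'); tilt(c+'13',*OX); tilt(c+'13',*FU)
a=np.hstack([cv2.resize(cv2.imread(f'pics/{c}13.png'),(400,300),interpolation=cv2.INTER_AREA) for c in ['scene','side']]); b=np.hstack([cv2.resize(cv2.imread(f'pics/{c}0.png'),(400,300),interpolation=cv2.INTER_AREA) for c in ['scene','side']])
cv2.imwrite('pics/fin.png',np.vstack([a,b]))
E
```

```text
time_s: 17.77
ee_pos: [0.5198, 0.2267, 0.2052]
eef_rot: [-1.567, -0.001, -1.573]
force: [0.2, -0.4, -0.6]
grip_width: 0.0005
time_s: 18.43
ee_pos: [0.4896, 0.0678, 0.2044]
eef_rot: [-1.569, -0.001, -1.572]
force: [-0.8, 0.0, -0.6]
grip_width: 0.0003
[0.4896202  0.06782302 0.20439503] [-0.80437057  0.04519414 -0.57351573] 0.009140253387602292
scene13 tilt 0.09 roll 0.12 z0 0.0598 669 rms 0.0021
scene13 tilt -0.12 roll -0.0 z0 0.0601 1009 rms 0.0019
side13 tilt 0.04 roll 0.16 z0 0.0584 736 rms 0.002
side13 tilt 0.14 roll -0.14 z0 0.0584 1183 rms 0.0019
```

View pics/fin.png

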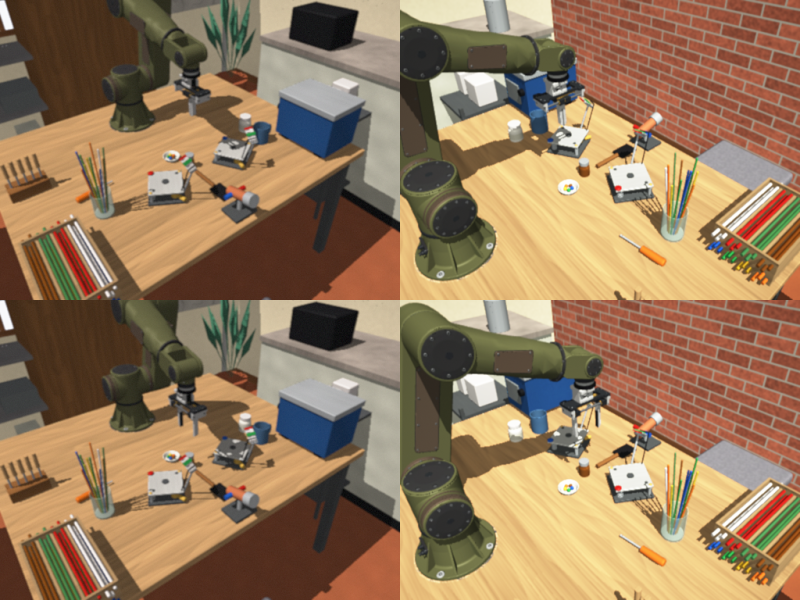

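Both plates are level again, nothing else has moved, and the arm is clear and still.

```bash
python3 -c "
from station import hand_in; print(hand_in())"
```

```text
the job is handed in; nothing more can be done
None
```

I purged both lines in the order asked, fuel then oxygen, and handed the job in. I pressed with the closed fingertips only, and the clock stood at about 18.5 s at the last check.

| Plate | Tilt held | Tilt measured for the green window | Time held | Tilt after release |
|---|---|---|---|---|
| Fuel (red pad) | 7.8–8.5° | 5.8–10.6°, middle 8.2° | about 3.5 s | level within 0.2° |
| Oxygen (blue pad) | 6.1–6.4° | 4.1–9.0°, middle 6.5° | about 3.2 s | level within 0.2° |

- **Pointers:** the pictures taken during each hold showed the pointer near the middle of the green, and neither ran past it.
- **Forces:** the readings while pressing stayed below 8 N upward on the finger, with up to 5 N of sideways friction.
- **Last look:** the arm was still and clear of everything, and the other items on the bench stood where they were in the first pictures.
- **One disagreement:** with the gripper shut, the fingertips ended about 25 mm above the reported tool point. I therefore set the depths from contact force and the measured plate tilt, not from the tool point's height.

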